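# Find the pitch leaf for the clamp spindle

## Robot

A 7-joint arm with a two-finger parallel gripper is mounted at the origin on the work surface. World frame = base frame: x ahead of the robot, y to its left, z up, the work surface at z = 0. Lengths are in m, angles in rad, forces in N, time in s.
With the tool pointing down it reaches from about 0.425 to 0.8 m from the base axis. Payload 8.3 kg.
Tool frame: the origin (TCP) lies on the centre line of the jaws, within the pads' length; the fingertips stand 17 mm ahead of it and the grasp point (between the pads) lies 2 mm behind it; z points along the fingers, y is the line along which they close (so a half turn about z gives the same grasp; the last joint's range is limited). The gripper opens to 85 mm and grips with 20 to 120 N. Pads are 22 mm wide; open, the fingers measure 114 mm over their backs; the gripper's body (76 mm by 85 mm) begins 54 mm behind the grasp point. The pads swing forward as they close: fully open they stand 13 mm farther back than shut.
Start: joints at [-1.275, 0.383, 0.016, 1.37, -0.006, 1.388, -0.046], TCP at [0.219, 0.585, 0.248] pointing down, gripper open.
Joint ranges: [-2.95, 2.95], [-0.25, 2.06], [-1.52, 1.56], [0.18, 2.33], [-1.44, 4.58], [0.02, 2.06], [-3.01, 3.01]. Speed limits (rad/s): [2.39, 2.39, 3.01, 3.01, 3.14, 3.14, 3.14].

## Interface

Orientations are given as a rotation vector (axis times angle).
In Python, from rig import env gives the robot as it stands.
- The arm moves only by the shell command python3 -m inch 'ROWS' [FORCE]. ROWS is a JSON object of lists of equal length, an entry for each row: "rotation": the turn, a rotation vector about the tool's x, y, z in degrees, a list of three; "dp": the shift along the tool's x, y, z in mm, a list of three; "hand": the finger opening in mm, from 0 to 85.4. A call has 1 to 20 rows; each row is the pose to reach, as a shift and turn from the pose commanded when the call began, along the tool's axes at that moment; what a row does not reach only later rows make up. A row lasts 1/8 s, in which the tool goes at most 62.5 mm and 10.7 degrees, less where a joint would pass 70% of its speed; a pose out of reach is approached as far as the arm can. A call with a gripper value outside its range is refused whole. The fingers move at their own pace and stop on an object; FORCE is the grip in N (left out, the last holds). Time passes only in rows, so rows that repeat a pose let the fingers close. It gives the time, the measured TCP pose, the force, the opening and the grip force at its end, in the units of the state.
- env.observe(): the state, without advancing time (a new reading comes with each control period).
- env.read_camera(name): name is "side" or "top" or "wrist"; returns a dict with "frame" (400x640x3 uint8, blue, green, red), "depth" (400x640 float32, m along the optical axis (not along the pixel's ray), 0 where there is no reading), "fov_y" (degrees; the focal length in pixels is half the picture's height over the tangent of half this angle, whatever the lens; pixels are square), "cx", "cy" (the principal point, pixels), "R" (3x3) and "t" (3): a world point X has camera coordinates R X + t. Camera axes: x right, y down, z forward; pixel columns grow to the right and rows downward; lengths in m; the calibration is good to about 2 mm. The wrist camera is an equidistant fisheye: a pixel r from the principal point sees the ray r / f radians off the axis. A picture is of the moment at which its call begins.
- env.sign_off(): hands the job in; it is judged then, once.
The state is a dict: "time": time; "joint_pos": joint angles; "joint_velocities": joint speeds; "tau": joint torques, N m; "eef_pos": TCP position; "ee_rot": TCP orientation; "ft_force": force on the tool from outside, world axes, zero at the start; "wrist_torque": the same for the moment, N m; "finger_gap": finger opening in m; "gripper_force": force on a finger pad.
Only numpy, scipy, OpenCV 4.12 (cv2) and the standard library are available. Lean on these libraries where they do the work, as an engineer would, in place of code of your own. Each camera call takes 0.05 s, during which the arm holds its last target. There are 200 camera calls.

## Task

Find which of the three pitch-comb leaves (red, yellow or blue grip) matches the thread of the clamp spindle in the red saddles: set a leaf astride it near the middle of the thread, press it only lightly by its sprung grip and feel along the thread whether the teeth drop in. Press the leaf that fits home into the thread and leave it there, fully meshed, upright and let go, with the other two standing upright on the bench; disturb nothing else.

Things in the scene. Friction and masses are not known exactly. Their poses are not given: they have to be found in the camera images.
- rack: Fixed plywood rack, 230 x 210 mm, 10 mm thick, holding 3 level steel spindles 80 mm apart in pairs of saddle blocks. Origin on the bench under the middle of the red bay; y along the spindles, x to the grey bays, z up. The spindles have 8, 9 and 10 mm pitch: which lies in which bay varies, and so does where the crests lie along y. They cannot move or turn.
- red_bay (a point): The spindle to gauge lies in the RED saddles, nearest the robot. Point on its axis, 55 mm above the bench, half way along; axes as the rack. Every spindle: 36 mm over flat crests, thread 4.4 mm deep, flanks 70 deg steep, threaded from -64 to +64 mm along y; the saddles stand beyond +-83 mm, up to 4 mm above the axis.
- leaf_red: Loose comb leaf, 8 mm pitch, red grip. Steel comb 70 mm long (y), 10 mm thick (x), 7 teeth 4 mm high pointing down. Its saddle, 51 wide (x) x 36 mm (y), has two 5 mm cheeks, inner faces 20.5 mm from the middle, to straddle a spindle. Origin: middle of the land between the teeth, z up. Cheeks reach down to z = -24 mm; it starts standing on them, upright on the bench.
- leaf_yellow: As the red leaf (same size, axes, origin) but 9 mm pitch, yellow grip. On a thread any leaf's origin is 18 mm above the spindle axis when fully meshed, but 22 mm with teeth on crests: wrong pitch, or right pitch not in step. Slid along the thread, the right leaf drops in once per pitch, within about 1.8 mm of in step; a wrong one at most rocks down 1-2 mm at one end.
- leaf_blue: As the red leaf (same size, axes, origin) but 10 mm pitch, blue grip. Every leaf weighs about 0.2 kg (varies by 20%), may be set on the thread either way round; once meshed it has +-0.4 mm play along y. Top of saddle z = +7 mm, of comb plate +14 mm.
- grip_red (a joint): Sprung red grip of the red leaf: block 12 mm (x, grasp across this) x 40 mm (y), from z = +26 to +56 mm over the leaf's origin when up. Value in m: 0 = up (as when lifted or free), grows as it is pushed down to the comb, stop at 0.014. Spring 3 N at 0 plus 0.8 N per mm: it tells how hard the comb is pressed.
- grip_yellow (a joint): Sprung yellow grip of the yellow leaf, as the red one. With the hand kept at one height, the value falls by 4 mm as the comb drops from the crests into full mesh. Grasp about z = +44 mm.
- grip_blue (a joint): Sprung blue grip of the blue leaf, as the red one. On every leaf more than 0.0115 (about 12 N) is pressing too hard.
- tub: White plastic tub, open, 110 x 110 x 75 mm high, origin under its middle. Bystander.
- casting: Loose plaster casting, 100 x 160 x 67 mm high, origin under its middle. Bystander.
- trowel: Small spatula lying on the bench. Bystander.
Things that resemble listed ones, but are neither listed nor needed, are in the scene too. What is shaped like the leaf_blue but brown or pink is not meant.

How it is judged:
On the way:
1. a leaf is pressed lightly by its grip (grip down more than 1 mm) while its teeth are fully in the thread of the red-saddle spindle (((z of leaf_red in the frame of red_bay between 0.015 and 0.0196 m and x of leaf_red in the frame of red_bay between -0.005 and 0.005 m and y of leaf_red in the frame of red_bay between -0.03 and 0.03 m and value of joint grip_red above 0.001 m) or (z of leaf_yellow in the frame of red_bay between 0.015 and 0.0196 m and x of leaf_yellow in the frame of red_bay between -0.005 and 0.005 m and y of leaf_yellow in the frame of red_bay between -0.03 and 0.03 m and value of joint grip_yellow above 0.001 m) or (z of leaf_blue in the frame of red_bay between 0.015 and 0.0196 m and x of leaf_blue in the frame of red_bay between -0.005 and 0.005 m and y of leaf_blue in the frame of red_bay between -0.03 and 0.03 m and value of joint grip_blue above 0.001 m))), for 0.2 s.
At the end, for the whole second after the job is handed in: One leaf meshed on the red-saddle spindle: origin 15-19.6 mm above its axis, within 5 mm across and 30 mm along of its middle, yaw within 0.12 rad, tilt under 0.2 rad, at rest, let go. Other two stand on the bench: origin below 28 mm, tilt under 0.08 rad, at rest (((z of leaf_red in the frame of red_bay between 0.015 and 0.0196 m and x of leaf_red in the frame of red_bay between -0.005 and 0.005 m and y of leaf_red in the frame of red_bay between -0.03 and 0.03 m and angle between the y axis of leaf_red and the y axis of red_bay, either way round below 0.12 rad and angle between leaf_red's own z axis and vertical below 0.2 rad and linear speed of each of leaf_red, leaf_yellow, leaf_blue below 0.01 m/s and height (world z) of each of leaf_yellow, leaf_blue below 0.028 m and angle between each of leaf_yellow, leaf_blue's own z axis and vertical below 0.08 rad) or (z of leaf_yellow in the frame of red_bay between 0.015 and 0.0196 m and x of leaf_yellow in the frame of red_bay between -0.005 and 0.005 m and y of leaf_yellow in the frame of red_bay between -0.03 and 0.03 m and angle between the y axis of leaf_yellow and the y axis of red_bay, either way round below 0.12 rad and angle between leaf_yellow's own z axis and vertical below 0.2 rad and linear speed of each of leaf_yellow, leaf_red, leaf_blue below 0.01 m/s and height (world z) of each of leaf_red, leaf_blue below 0.028 m and angle between each of leaf_red, leaf_blue's own z axis and vertical below 0.08 rad) or (z of leaf_blue in the frame of red_bay between 0.015 and 0.0196 m and x of leaf_blue in the frame of red_bay between -0.005 and 0.005 m and y of leaf_blue in the frame of red_bay between -0.03 and 0.03 m and angle between the y axis of leaf_blue and the y axis of red_bay, either way round below 0.12 rad and angle between leaf_blue's own z axis and vertical below 0.2 rad and linear speed of each of leaf_blue, leaf_red, leaf_yellow below 0.01 m/s and height (world z) of each of leaf_red, leaf_yellow below 0.028 m and angle between each of leaf_red, leaf_yellow's own z axis and vertical below 0.08 rad))); the robot touches nothing.
It fails at once if a leaf is pressed too hard: its sprung grip is pushed down more than 11.5 mm (about 12 N) (value of joint any of grip_red, grip_yellow, grip_blue above 0.0115 m).
It fails at once if the tub, the plaster casting or the trowel is moved more than 15 mm (distance of any of tub, casting, trowel from where it was at the start of the episode above 0.015 m).
It fails at once if a leaf is tipped over (angle between any of leaf_red, leaf_yellow, leaf_blue's own z axis and vertical above 0.8 rad).
It also fails if it takes over 72 s, if anything falls off the work surface, if the arm or the gripper's body presses on something with over 40 N, if the wrist force passes 120 N, or if a joint passes its speed limit or range.

## Working session

There is one attempt and no reset: what is moved stays moved. The work goes in short steps, Python scripts to look and compute and a shell command to move; the robot and the scene stay as the last step left them, time stands still between calls to the robot, and variables do not carry over. Pictures are saved under pics/ and viewed, at most 10 in all, crops included, and the job is handed in when it is done.

```bash
ls; mkdir -p pics; cat > h.py <<'E'
import numpy as np, cv2
from rig import env
def cam(n):
    c=env.read_camera(n); c['f']=200/np.tan(np.radians(c['fov_y'])/2)
    c['R']=np.array(c['R']);c['t']=np.array(c['t']); return c
def cloud(c):
    # world points from depth (pinhole cams)
    v,u=np.mgrid[0:400,0:640]; d=c['depth']
    p=np.stack([(u-c['cx'])/c['f']*d,(v-c['cy'])/c['f']*d,d],-1)
    return (p-c['t'])@c['R']
def ray(c,u,v,z,fish=False):
    x,y=(u-c['cx'])/c['f'],(v-c['cy'])/c['f']
    if fish:
        r=np.hypot(x,y); s=np.sin(r)/max(r,1e-9); d=np.array([x*s,y*s,np.cos(r)])
    else: d=np.array([x,y,1.])
    o=-c['R'].T@c['t']; d=c['R'].T@d
    return o+d*(z-o[2])/d[2]
def proj(c,X,fish=False):
    p=c['R']@np.array(X)+c['t']
    if fish:
        r=np.hypot(p[0],p[1]); th=np.arctan2(r,p[2]); return c['cx']+c['f']*th*p[0]/r,c['cy']+c['f']*th*p[1]/r
    return c['cx']+c['f']*p[0]/p[2],c['cy']+c['f']*p[1]/p[2]
E
python3 - <<'E'
from h import *
s=env.observe();print(s)
for n in('side','top'):
    c=cam(n);cv2.imwrite(f'pics/{n}0.png',c['frame']);print(n,c['f'],c['cx'],c['cy'],-c['R'].T@c['t'],c['R'])
E
```

```text
pics
{'time': 0.0, 'joint_pos': array([-1.27488786,  0.38424314,  0.01634885,  1.37117767, -0.00630552,
        1.38819016, -0.04648955]), 'joint_velocities': array([-0.00167427,  0.00092641,  0.00046581,  0.00054322,  0.00095336,
       -0.00068575, -0.00065394]), 'tau': array([ 3.25515166e-04, -6.27613449e+01,  8.44545923e-01, -3.71826732e+01,
        1.65214349e-02,  1.41781595e-02, -2.52867039e-05]), 'eef_pos': array([0.21925782, 0.58476955, 0.24726488]), 'ee_rot': array([-5.60388376e-01, -3.09087120e+00,  3.04973104e-03]), 'ft_force': array([ 0.3408282 ,  0.2910646 , -0.71701666]), 'wrist_torque': array([-0.01360997,  0.01197231, -0.01086295]), 'gripper_force': 0.0, 'finger_gap': 0.08547190005581014}
side 401.6974103721554 316.9200741245371 202.25459862488322 [ 0.26419534 -0.86619704  0.66580086] [[ 0.97204978 -0.23407139  0.01816079]
 [-0.11476934 -0.54124258 -0.83299728]
 [ 0.20481023  0.80763052 -0.55297895]]
top 384.49540094535786 320.260562293672 196.9899875767178 [0.36705049 0.01814366 1.07551923] [[-2.18315715e-04 -9.99672006e-01  2.56092437e-02]
 [-9.89574787e-01 -3.47226853e-03 -1.43978066e-01]
 [ 1.44019764e-01 -2.53736946e-02 -9.89249454e-01]]
```

View pics/top0.png

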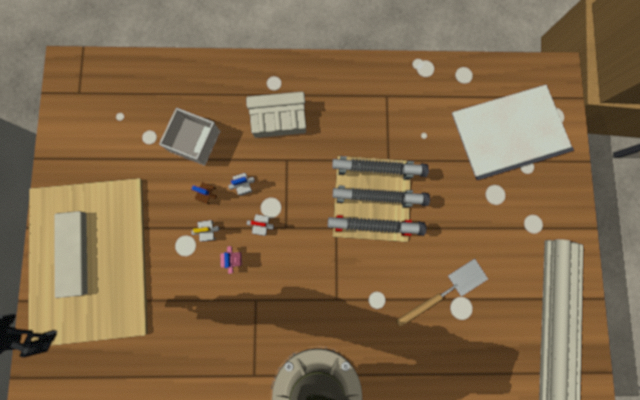

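View pics/side0.png

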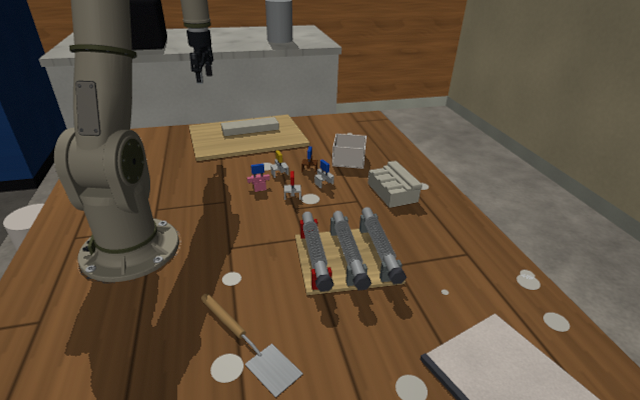

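Top view: the red leaf is at (260,224) and the yellow leaf at (206,230). There are three blue-grip candidates: (240,182) with a grey steel body, (203,190) brown and (230,260) pink. Only (240,182) has the steel comb, so that is leaf_blue. The red-saddle spindle runs along row ~227, cols 332–422. I'll measure these and confirm in one crop.

```bash
python3 - <<'E'
from h import *
c=cam('top');f=c['frame'];P=cloud(c)
hsv=cv2.cvtColor(f,cv2.COLOR_BGR2HSV);H,S,V=[hsv[...,i].astype(int) for i in range(3)]
cv2.imwrite('pics/crop1.png',cv2.resize(f[150:290,180:440],(780,420),interpolation=cv2.INTER_CUBIC))
m={'red':((H<6)|(H>174))&(S>150)&(V>80),'yellow':(H>20)&(H<35)&(S>180)&(V>120),'blue':(H>105)&(H<125)&(S>150)&(V>60)}
for k,a in m.items():
    n,l,st,ce=cv2.connectedComponentsWithStats(a.astype(np.uint8))
    for i in range(1,n):
        if st[i,4]<8 or not(150<ce[i][1]<290 and 180<ce[i][0]<440):continue
        q=P[l==i]; zt=np.percentile(q[:,2],90)
        w=ray(c,*ce[i],0.08)
        print(k,ce[i].round(1),st[i,4],'z',q[:,2].min().round(3),zt.round(3),'ray',w.round(4))
# saddles/grey bodies (low saturation) near leaves: orientation via minAreaRect
g=((S<60)&(V>90)).astype(np.uint8);g[:150]=0;g[290:]=0;g[:,:180]=0;g[:,300:]=0
n,l,st,ce=cv2.connectedComponentsWithStats(g)
for i in range(1,n):
    if st[i,4]>15:print('grey',ce[i].round(1),st[i,4],np.median(P[l==i][:,2]).round(3))
# spindle crest: points with z 0.06-.08 in rack region
R=(P[...,2]>0.05)&(P[...,2]<0.085);R[:,:325]=0;R[:,440:]=0;R[:150]=0;R[245:]=0
n,l,st,ce=cv2.connectedComponentsWithStats(R.astype(np.uint8))
for i in range(1,n):
    if st[i,4]>100:
        q=P[l==i][:,:2];mu=q.mean(0);_,_,vt=np.linalg.svd(q-mu);d=vt[0]*np.sign(vt[0,1]);e=(q-mu)@d
        print('sp',mu.round(4),np.degrees(np.arctan2(d[1],d[0])).round(1),e.min().round(3),e.max().round(3),np.percentile(P[l==i][:,2],95).round(4))
E
```

```text
red [339.5 216.5] 10 z 0.05 0.061 ray [ 0.4609 -0.0574  0.08  ]
red [257.4 223.2] 47 z 0.039 0.082 ray [0.443 0.155 0.08 ]
red [408.3 220.7] 10 z 0.055 0.061 ray [ 0.4503 -0.2372  0.08  ]
red [338.2 229.3] 14 z 0.053 0.06 ray [ 0.4277 -0.0539  0.08  ]
red [407. 234.] 16 z 0.043 0.06 ray [ 0.4157 -0.2326  0.08  ]
yellow [199.8 229.5] 51 z 0.07 0.083 ray [0.4268 0.3017 0.08  ]
blue [238.8 180.7] 53 z 0.063 0.082 ray [0.5544 0.206  0.08  ]
blue [200.1 190. ] 55 z 0.059 0.082 ray [0.5292 0.3056 0.08  ]
blue [226.4 259.6] 53 z 0.075 0.082 ray [0.3503 0.2311 0.08  ]
grey [191.8 154.7] 205 0.02
grey [242.1 184.2] 251 0.031
grey [266.5 214.9] 563 0.003
grey [206.9 230.6] 248 0.031
grey [186.6 245.4] 272 0.001
sp [ 0.6059 -0.0667] 90.7 -0.026 0.025 0.07
sp [ 0.5932 -0.2628] 82.4 -0.036 0.042 0.0724
sp [ 0.5267 -0.0665] 93.6 -0.033 0.025 0.0695
sp [ 0.5141 -0.2609] 80.1 -0.039 0.061 0.072
sp [ 0.448  -0.0544] 90.0 -0.025 0.026 0.0698
sp [ 0.4347 -0.2509] 86.4 -0.035 0.034 0.0722
```

View pics/crop1.png

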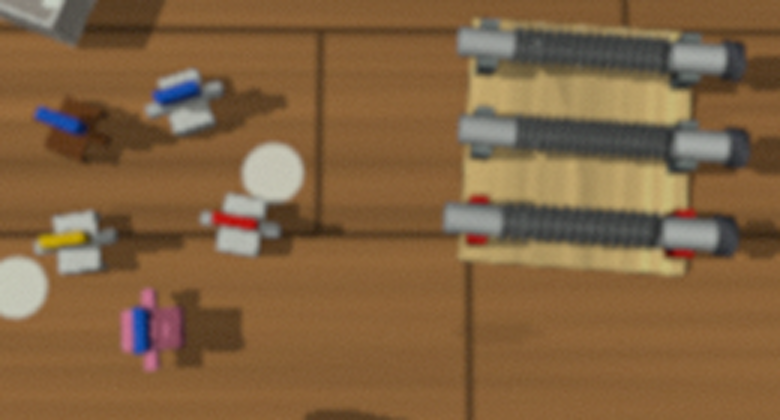

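The crop confirms the steel leaves: red grip (235,220), yellow (62,240) and blue (178,93). The brown body (70,125) and pink body (150,330) are decoys. The red-saddle spindle is the lowest one in the crop. I'm moving over it for a close look.

```bash
python3 -m inch '{"rotation":[[0,0,72],[0,0,72],[0,0,72],[0,0,72],[0,0,72],[0,0,72],[0,0,72],[0,0,72],[0,0,72],[0,0,72],[0,0,72],[0,0,72],[0,0,72],[0,0,72],[0,0,72],[0,0,72],[0,0,72],[0,0,72],[0,0,72]],"dp":[[-362,-323,27],[-362,-323,27],[-362,-323,27],[-362,-323,27],[-362,-323,27],[-362,-323,27],[-362,-323,27],[-362,-323,27],[-464,-608,47],[-464,-608,47],[-464,-608,47],[-464,-608,47],[-464,-608,47],[-464,-608,47],[-464,-608,47],[-464,-608,47],[-464,-608,47],[-464,-608,47],[-464,-608,47]],"hand":[60,60,60,60,60,60,60,60,60,60,60,60,60,60,60,60,60,60,60]}' 40
cat >> h.py <<'E'
from scipy.spatial.transform import Rotation as Ro
def go(X,yaw=None):
    """print tool dp (mm) and rotation about tool z (deg) to reach world X with tool y at yaw(deg)"""
    s=env.observe();R=Ro.from_rotvec(s['ee_rot']).as_matrix();p=s['eef_pos']
    y0=np.degrees(np.arctan2(R[1,1],R[0,1]));print('t',round(s['time'],2),'p',p.round(4),'yaw',y0.round(1),'tilt',(R[:2,2]).round(3))
    print('dp',(R.T@(np.array(X)-p)*1000).round(1),'rz',None if yaw is None else round((y0-yaw+90)%180-90,1))
E
python3 - <<'E'
from h import *
c=cam('wrist');cv2.imwrite('pics/w1.png',c['frame']);print(c['f'],c['cx'],c['cy'],c['t']);go([.44,-.148,.2],-3.6)
print('campos',-c['R'].T@c['t'])
E
```

```text
time: 2.52
eef_pos: [0.4405, -0.1467, 0.2013]
ee_rot: [2.27, 2.172, 0.0]
ft_force: [-0.6, 0.3, 0.4]
finger_gap: 0.0598
gripper_force: 0.0
309.70691628693146 317.21220027278474 200.91053581040856 [-0.44622084 -0.14619463  0.2963271 ]
t 2.58 p [ 0.4404 -0.1468  0.2013] yaw -2.5 tilt [-0.  0.]
dp [-1.2 -0.4  1.3] rz 1.1
campos [ 0.44373489 -0.06903587  0.32654104]
```

View pics/w1.png

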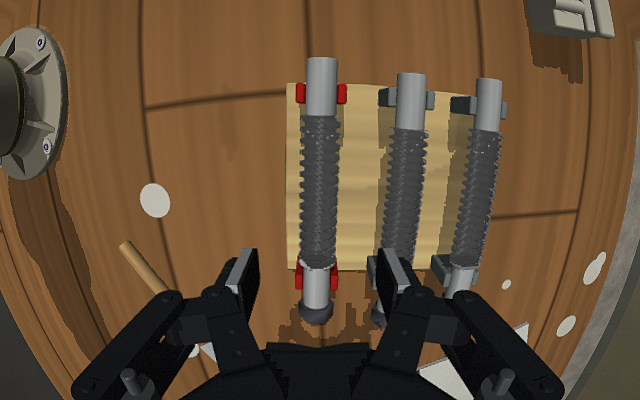

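The wrist view looks straight down on the red-saddle spindle: col ~320, thread rows ~115–262, red saddles at rows 93 and 275. I'll rectify it onto the axis plane and measure the pitch, phase and centre.

```bash
cat >> h.py <<'E'
def rect(c,xs,ys,z):
    X,Y=np.meshgrid(xs,ys);P=np.stack([X,Y,np.full_like(X,z)],-1)@c['R'].T+c['t']
    r=np.hypot(P[...,0],P[...,1]);th=np.arctan2(r,P[...,2]);k=c['f']*th/np.maximum(r,1e-9)
    return cv2.remap(c['frame'],(c['cx']+k*P[...,0]).astype(np.float32),(c['cy']+k*P[...,1]).astype(np.float32),cv2.INTER_CUBIC)
E
python3 - <<'E'
from h import *
c=cam('wrist')
f=c['frame'];hsv=cv2.cvtColor(f,cv2.COLOR_BGR2HSV);H,S,V=[hsv[...,i].astype(int) for i in range(3)]
m=((H<6)|(H>174))&(S>150)&(V>60)
n,l,st,ce=cv2.connectedComponentsWithStats(m.astype(np.uint8))
for i in range(1,n):
    if st[i,4]>40:
        x,y,w,h=st[i,:4];print('red',ce[i].round(1),st[i,4],[ray(c,a,b,.059,1)[:2].round(4).tolist() for a,b in((x,y),(x+w,y+h))])
xs=np.arange(.40,.49,.00025);ys=np.arange(-.06+.02,-.26,-.00025)
im=rect(c,xs,ys,.055);g=cv2.cvtColor(im,cv2.COLOR_BGR2HSV)
cv2.imwrite('pics/r1.png',np.rot90(im,-1).copy())
# spindle = low saturation columns run around centre
sat=(g[...,1]<75)
L=[];Rr=[]
for k in range(len(ys)):
    row=sat[k];cx=int((.4425-.40)/.00025)
    a=cx
    while a>0 and row[a-1]:a-=1
    b=cx
    while b<len(xs)-1 and row[b+1]:b+=1
    L.append(xs[a]);Rr.append(xs[b])
L=np.array(L);Rr=np.array(Rr)
sel=(ys<-.10)&(ys>-.19)
from numpy.polynomial import polynomial as pl
for nme,e in(('L',L),('R',Rr)):
    y=ys[sel];s=e[sel];k=pl.polyfit(y,s,1);s=s-pl.polyval(y,k);s=np.clip(s,-.005,.005)
    T=np.arange(.007,.0115,.0001);A=[abs((s*np.hanning(len(s))*np.exp(-2j*np.pi*y/t)).sum()) for t in T]
    print(nme,'slope',k[1].round(4),'x@-.148',pl.polyval(-.148,k).round(4),'pitch',T[np.argmax(A)].round(4),max(A))
    print((np.array(A)[::4]*1e3).round(0))
gr=cv2.cvtColor(im,cv2.COLOR_BGR2GRAY).astype(float)
for x0 in(.434,.442,.450):
    s=gr[:, int((x0-.4)/.00025)-6:int((x0-.4)/.00025)+6].mean(1)[sel];y=ys[sel];s=s-s.mean()
    A=[abs((s*np.hanning(len(s))*np.exp(-2j*np.pi*y/t)).sum()) for t in T];print('grey',x0,T[np.argmax(A)].round(4),max(A))
E
```

```text
red [300.2  92.4] 183 [[0.4266, -0.0485], [0.4342, -0.0663]]
red [341.3  93.6] 182 [[0.4612, -0.0509], [0.4691, -0.0685]]
red [298.7 277. ] 172 [[0.4154, -0.2159], [0.4212, -0.2482]]
red [333.8 278.3] 168 [[0.4497, -0.2173], [0.4572, -0.2511]]
L slope 0.0889 x@-.148 0.4253 pitch 0.01 0.2152091548128498
[  9.   8.   4.  17.  59. 121. 179. 211. 211. 185. 144. 101.]
R slope 0.0484 x@-.148 0.4583 pitch 0.0101 0.07967628582693247
[ 2.  9. 15. 10.  9. 35. 60. 76. 79. 72. 58. 41.]
grey 0.434 0.0095 151.93536231736928
grey 0.442 0.0092 142.78788454181802
grey 0.45 0.0094 159.188451943232
```

View pics/r1.png

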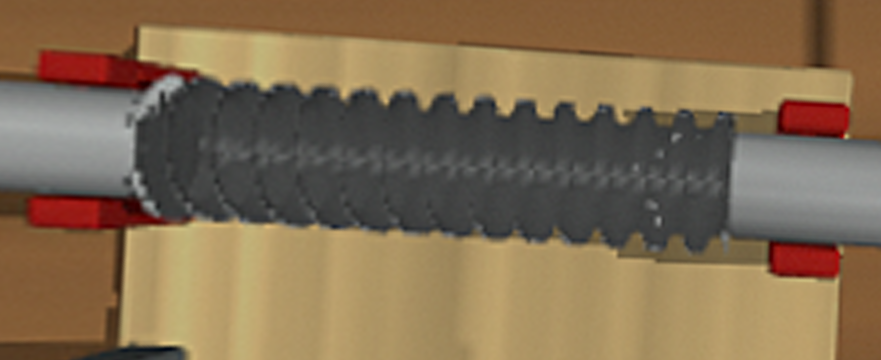

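The thread period is 10 mm, in rings (crests at cols 485, 525, 565, 605 … at 0.25 mm/px), so blue is the first candidate and I'll check it by feel. I'm going above the blue leaf next.

```bash
python3 - <<'E'
from h import *
go([.553,.206,.15],19)
E
```

```text
t 2.62 p [ 0.4404 -0.1469  0.2013] yaw -2.5 tilt [0. 0.]
dp [357.6  96.8  51.3] rz -21.5
```

```bash
python3 -m inch '{"rotation":[[0,0,-10],[0,0,-21],[0,0,-21],[0,0,-21],[0,0,-21],[0,0,-21],[0,0,-21],[0,0,-21],[0,0,-21],[0,0,-21],[0,0,-21],[0,0,-21]],"dp":[[50,14,0],[110,30,20],[358,97,51],[358,97,51],[358,97,51],[358,97,51],[358,97,51],[358,97,51],[358,97,51],[358,97,51],[358,97,51],[358,97,51]],"hand":[44,44,44,44,44,44,44,44,44,44,44,44]}'
python3 - <<'E'
from h import *
c=cam('wrist');f=c['frame']
cv2.imwrite('pics/w2.png',f)
hsv=cv2.cvtColor(f,cv2.COLOR_BGR2HSV);H,S,V=[hsv[...,i].astype(int) for i in range(3)]
m=((H>100)&(H<128)&(S>140)&(V>60)).astype(np.uint8)
n,l,st,ce=cv2.connectedComponentsWithStats(m)
for i in range(1,n):
    if st[i,4]>100:
        q=np.argwhere(l==i)[:,::-1]
        w=np.array([ray(c,u,v,.08,1)[:2] for u,v in q])
        print(ce[i].round(1),st[i,4],w.mean(0).round(4),st[i,:4])
        r=cv2.minAreaRect((w*1000).astype(np.float32));print(r)
go([.553,.206,.066],19)
E
```

```text
time: 4.12
eef_pos: [0.5533, 0.2059, 0.1505]
ee_rot: [-1.837, -2.548, -0.001]
ft_force: [-0.2, -0.4, 0.1]
finger_gap: 0.0437
gripper_force: 0.0
[336.8  64. ] 1101 [0.5317 0.309 ] [313  37  50  55]
((531.697265625, 309.21319580078125), (39.93300247192383, 11.467523574829102), 69.38811492919922)
[ 86.8 107.5] 652 [0.3578 0.236 ] [66 99 52 20]
((361.1003112792969, 236.07150268554688), (56.35361099243164, 14.17416000366211), 4.605633735656738)
[324.2 214.4] 987 [0.556  0.2131] [316 184  17  62]
((556.0262451171875, 212.4686279296875), (10.747074127197266, 44.04923629760742), 19.372947692871094)
t 4.17 p [0.5533 0.2061 0.1504] yaw 18.4 tilt [0. 0.]
dp [-0.  -0.3 84.4] rz -0.6
```

View pics/w2.png

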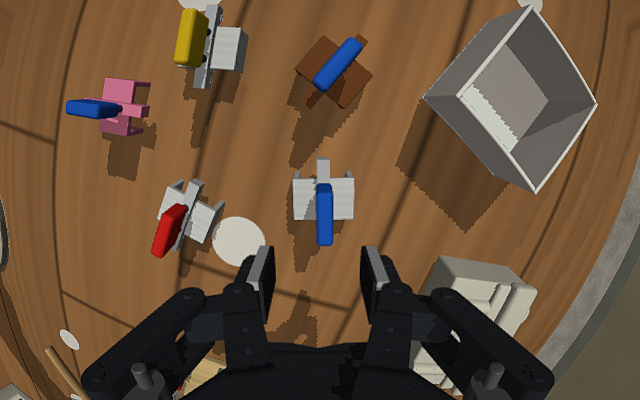

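The wrist view shows the steel blue leaf at (324,214) between the jaws, with yaw ≈19°. I'll descend and grasp its grip.

```bash
python3 -m inch '{"rotation":[[0,0,-1],[0,0,-1],[0,0,-1],[0,0,-1],[0,0,-1],[0,0,-1],[0,0,-1],[0,0,-1],[0,0,-1],[0,0,-1],[0,0,-1],[0,0,-1]],"dp":[[3,4,20],[3,4,50],[3,4,75],[3,4,84],[3,4,84],[3,4,84],[3,4,84],[3,4,84],[3,4,84],[3,4,84],[3,4,74],[3,4,64]],"hand":[44,44,44,44,44,0,0,0,0,0,0,0]}' 40
python3 - <<'E'
from h import *
c=cam('wrist');cv2.imwrite('pics/w3.png',c['frame'][120:400,180:470]);s=env.observe();print(s['finger_gap'],s['gripper_force'],s['ft_force']);go([.44,-.1495,.2],-3.8)
E
```

```text
time: 5.68
eef_pos: [0.5554, 0.2101, 0.0863]
ee_rot: [-1.814, -2.564, 0.003]
ft_force: [-1.0, 0.4, -0.7]
finger_gap: 0.0114
gripper_force: 42.8
0.011139183896342254 42.84754514694214 [ 0.31817651  0.56728036 -0.57960424]
t 5.72 p [0.5564 0.2104 0.088 ] yaw 19.4 tilt [0.001 0.   ]
dp [-300.7 -229.5 -112.2] rz 23.2
```

View pics/w3.png

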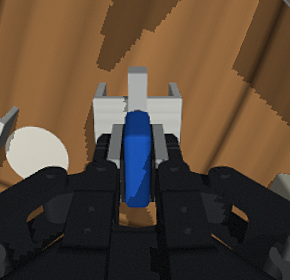

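The leaf is held, gap 11 mm. I'm carrying it over the red-saddle spindle.

```bash
python3 -m inch '{"rotation":[[0,0,0],[0,0,0],[0,0,4],[0,0,9],[0,0,15],[0,0,20],[0,0,23],[0,0,23],[0,0,23],[0,0,23],[0,0,23],[0,0,23],[0,0,23],[0,0,23]],"dp":[[0,0,-35],[0,0,-75],[-30,-23,-87],[-70,-53,-87],[-115,-87,-87],[-160,-121,-87],[-205,-155,-87],[-245,-186,-87],[-275,-208,-87],[-292,-221,-87],[-301,-228,-87],[-301,-228,-87],[-301,-228,-87],[-301,-228,-87]],"hand":[0,0,0,0,0,0,0,0,0,0,0,0,0,0]}'
python3 - <<'E'
from h import *
c=cam('wrist');cv2.imwrite('pics/w4.png',cv2.resize(c['frame'][60:380,200:440],None,fx=1.8,fy=1.8,interpolation=cv2.INTER_CUBIC));s=env.observe();print(s['finger_gap'],s['gripper_force'],s['ft_force']);go([.4418,-.1495,.175],-3.8)
f=c['frame'];hsv=cv2.cvtColor(f,cv2.COLOR_BGR2HSV);H,S,V=[hsv[...,i].astype(int) for i in range(3)]
n,l,st,ce=cv2.connectedComponentsWithStats((((H<6)|(H>174))&(S>150)&(V>60)).astype(np.uint8))
for i in range(1,n):
    if st[i,4]>40:
        x,y,w,h=st[i,:4];print('red',ce[i].round(1),st[i,4],[ray(c,a,b,.059,1)[:2].round(4).tolist() for a,b in((x,y),(x+w,y+h))])
np.save('w4.npy',f)
print('proj comb tip +y, z14 / z-4', [np.round(proj(c,s['eef_pos']+np.array([.035*.066,.035,z-.042]),1),1) for z in(.014,0)], 'spindle axis pts top',[np.round(proj(c,[.4418+.066*t,-.1495+t,.073],1),1) for t in(0,.03,.06)])
E
```

```text
time: 7.48
eef_pos: [0.4416, -0.1483, 0.1732]
ee_rot: [-2.287, -2.153, 0.0]
ft_force: [-0.2, -0.1, -1.7]
finger_gap: 0.0112
gripper_force: 42.8
0.011209607179169988 42.75777339935303 [ 0.85830991 -0.18800261 -0.94842349]
t 7.53 p [ 0.4416 -0.1484  0.1732] yaw -3.5 tilt [-0. -0.]
dp [-1.   0.3 -1.8] rz 0.3
red [294.6  89.2] 215 [[0.4267, -0.0485], [0.434, -0.0662]]
red [340.6  89.8] 219 [[0.4615, -0.0507], [0.469, -0.0681]]
proj comb tip +y, z14 / z-4 [array([317.8, 190.2]), array([317.8, 183.4])] spindle axis pts top [array([317.8, 210.1]), array([318. , 171.9]), array([318.3, 131.6])]
```

View pics/w4.png

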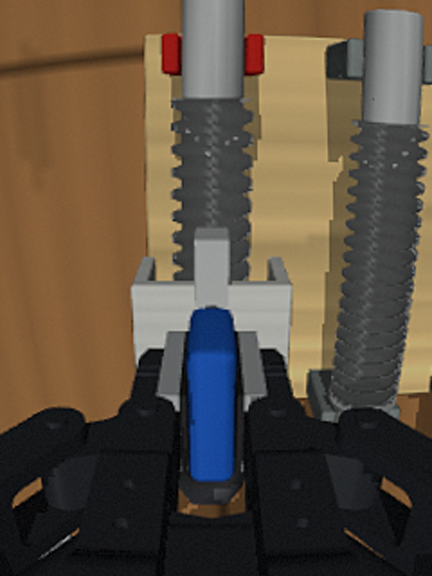

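The leaf sits over the spindle: comb tip at crop (211,232), spindle centre col ≈212, so they agree to well under 1 mm. I'll work out the crest phase so I can set it down near step.

```bash
python3 - <<'E'
from h import *
c=cam('wrist')
th=np.radians(-3.8);ux=np.array([np.cos(th),np.sin(th)]);uy=np.array([-ux[1],ux[0]]);o=np.array([.4418,-.1495])
a=np.arange(-.03,.03,.0002);b=np.arange(.02,.075,.0002)
A,B=np.meshgrid(a,b);X=o[0]+A*ux[0]+B*uy[0];Y=o[1]+A*ux[1]+B*uy[1]
P=np.stack([X,Y,np.full_like(X,.055)],-1)@c['R'].T+c['t'];r=np.hypot(P[...,0],P[...,1]);k=c['f']*np.arctan2(r,P[...,2])/r
im=cv2.remap(c['frame'],(c['cx']+k*P[...,0]).astype(np.float32),(c['cy']+k*P[...,1]).astype(np.float32),cv2.INTER_CUBIC)
S=cv2.cvtColor(im,cv2.COLOR_BGR2HSV)[...,1]
for nm,s0,s1 in(('L',-.0235,-.0145),('R',.0145,.0235)):
    w=(S[:,(a>s0)&(a<s1)]<80).mean(1)*(s1-s0)
    sel=(b>.028)&(b<.0605);y=b[sel];s=w[sel]
    M=np.c_[np.ones_like(y),y-.045,np.cos(2*np.pi*y/.01),np.sin(2*np.pi*y/.01)]
    q=np.linalg.lstsq(M,s,rcond=None)[0]
    print(nm,'crest at',(np.arctan2(q[3],q[2])/(2*np.pi)*10).round(2),'mod 10 amp',(1e3*np.hypot(q[2],q[3])).round(2), 'half width',(q[0]*1e3).round(2))
    print((w[::5]*1e3).round(1))
s=env.observe();d=s['eef_pos'][:2]-o;print('tcp in rack',(d@ux*1e3).round(2),(d@uy*1e3).round(2))
E
```

```text
L crest at -0.37 mod 10 amp 2.46 half width 1.89
[4.  4.  3.  0.  0.  0.  0.  1.2 3.8 4.2 4.2 4.  2.2 0.  0.  0.  0.  0.2
 3.2 4.2 4.  3.  2.2 0.  0.  0.  0.  1.8 4.2 4.4 4.2 4.  2.4 0.  0.  0.
 0.  1.2 3.8 3.8 3.8 4.  2.6 0.  0.  0.  0.  1.4 3.6 4.  4.  4.  3.6 0.
 0. ]
R crest at 4.38 mod 10 amp 1.62 half width 1.79
[0.8 1.6 1.8 2.6 2.6 2.8 2.8 2.4 1.2 0.  0.  1.2 3.  2.8 3.  2.8 2.8 2.2
 1.4 0.  0.  1.4 2.2 2.8 2.6 2.8 3.  2.6 0.2 0.  0.  0.6 2.8 2.8 3.2 3.2
 2.8 2.  0.  0.  0.  0.2 2.2 2.8 3.2 3.2 2.8 1.8 0.  0.  0.  0.2 2.4 0.
 0. ]
tcp in rack -0.32 0.85
```

L and R crests are half a pitch apart, so this is a helix and the groove on top is at rack y ≈ −3 (right-handed) or +2 (left-handed). I'll lower gently near y = −1, stopping just above contact.

```bash
python3 -m inch '{"rotation":[[0,0,0],[0,0,0],[0,0,0],[0,0,0],[0,0,0],[0,0,0],[0,0,0],[0,0,0]],"dp":[[-1.9,0.3,10],[-1.9,0.3,22],[-1.9,0.3,34],[-1.9,0.3,43],[-1.9,0.3,48],[-1.9,0.3,51],[-1.9,0.3,52],[-1.9,0.3,52]],"hand":[0,0,0,0,0,0,0,0]}'
cat > fz.py <<'E'
from h import *
F=[];T=[]
for _ in range(5):
    env.read_camera('wrist');s=env.observe();F.append(s['ft_force']);T.append(s['wrist_torque'])
p=s['eef_pos'];th=np.radians(-3.8);ux=np.array([np.cos(th),np.sin(th)]);uy=np.array([-ux[1],ux[0]]);d=p[:2]-[.4418,-.1495]
print('t',round(s['time'],2),'rack xy',(d@ux*1e3).round(2),(d@uy*1e3).round(2),'z',(p[2]*1e3).round(1),'F',np.mean(F,0).round(2),'sd',np.std(F,0).round(2),'T',np.mean(T,0).round(2))
E
python3 fz.py
```

```text
time: 8.57
eef_pos: [0.4417, -0.1512, 0.1215]
ee_rot: [2.289, 2.151, 0.0]
ft_force: [0.2, -0.4, -1.7]
finger_gap: 0.0113
gripper_force: 42.8
t 8.82 rack xy -0.08 -1.73 z 121.5 F [ 0.27 -0.16 -1.39] sd [0.48 0.53 0.19] T [ 0.    0.01 -0.01]
```

```bash
python3 -m inch '{"rotation":[[0,0,0],[0,0,0],[0,0,0],[0,0,0]],"dp":[[0,0,1],[0,0,3],[0,0,5],[0,0,5]],"hand":[0,0,0,0]}'; python3 fz.py
```

```text
time: 9.32
eef_pos: [0.4417, -0.1508, 0.1163]
ee_rot: [-2.289, -2.152, -0.001]
ft_force: [-0.9, 2.7, 1.3]
finger_gap: 0.0113
gripper_force: 43.3
t 9.57 rack xy -0.04 -1.35 z 116.4 F [0.12 3.88 1.03] sd [0.5  0.47 0.76] T [ 0.79 -0.   -0.01]
```

Contact has teeth part way in, with a flank pushing the leaf towards +y (3.9 N). I'll follow it along +y.

```bash
python3 -m inch '{"rotation":[[0,0,0],[0,0,0],[0,0,0]],"dp":[[0.5,0,0],[1,0,0],[1,0,0]],"hand":[0,0,0]}'; python3 fz.py
```

```text
time: 9.95
eef_pos: [0.4416, -0.1506, 0.1163]
ee_rot: [2.289, 2.151, -0.0]
ft_force: [1.1, 0.3, 0.2]
finger_gap: 0.0112
gripper_force: 43.1
t 10.2 rack xy -0.16 -1.06 z 116.3 F [ 0.79 -0.32 -0.21] sd [0.48 0.3  0.26] T [-0.04 -0.21  0.01]
```

```bash
python3 -m inch '{"rotation":[[0,0,0],[0,0,0],[0,0,0],[0,0,0]],"dp":[[0,0,1],[0,0,2.5],[0,0,4],[0,0,4]],"hand":[0,0,0,0]}'; python3 fz.py
```

```text
time: 10.7
eef_pos: [0.4417, -0.1506, 0.1124]
ee_rot: [2.289, 2.151, -0.0]
ft_force: [-0.9, -1.1, 6.2]
finger_gap: 0.0113
gripper_force: 43.9
t 10.95 rack xy -0.06 -1.06 z 112.5 F [-1.44 -0.99  6.09] sd [0.48 0.55 0.55] T [-0.27  0.22 -0.01]
```

Pressed at about 6 N, so the grip is down ~4 mm. I'll test whether it's meshed by moving sideways +1.5 mm, then −1.5 mm.

```bash
python3 -m inch '{"rotation":[[0,0,0],[0,0,0],[0,0,0]],"dp":[[0.8,0,0],[1.5,0,0],[1.5,0,0]],"hand":[0,0,0]}'; python3 fz.py
python3 -m inch '{"rotation":[[0,0,0],[0,0,0],[0,0,0]],"dp":[[-1,0,0],[-2.5,0,0],[-2.5,0,0]],"hand":[0,0,0]}'; python3 fz.py
```

```text
time: 11.32
eef_pos: [0.4418, -0.15, 0.1126]
ee_rot: [2.289, 2.149, -0.001]
ft_force: [-0.3, -3.5, 5.1]
finger_gap: 0.0115
gripper_force: 44.0
t 11.57 rack xy -0.03 -0.53 z 112.6 F [-1.17 -4.01  5.91] sd [0.58 0.54 0.35] T [-0.97  0.24  0.02]
time: 11.95
eef_pos: [0.4417, -0.1504, 0.1124]
ee_rot: [-2.288, -2.152, -0.001]
ft_force: [-0.5, 3.0, 5.3]
finger_gap: 0.0112
gripper_force: 44.0
t 12.2 rack xy 0.01 -0.9 z 112.4 F [-0.36  2.51  5.67] sd [0.19 0.46 0.56] T [ 0.56  0.17 -0.04]
```

The leaf resists in both directions with height and load unchanged, which suggests it's meshed. I'll check its height from depth relative to the saddle blocks.

```bash
python3 - <<'E'
from h import *
c=cam('wrist');f=c['frame'];d=c['depth']
v,u=np.mgrid[0:400,0:640];x=(u-c['cx'])/c['f'];y=(v-c['cy'])/c['f'];r=np.hypot(x,y);s=np.where(r>0,np.sin(r)/np.maximum(r,1e-9),1)
P=(np.stack([x*s/np.cos(r)*d,y*s/np.cos(r)*d,d],-1)-c['t'])@c['R']
th=np.radians(-3.8);ux=np.array([np.cos(th),np.sin(th)]);uy=np.array([-ux[1],ux[0]]);q=P[...,:2]-np.array([.4418,-.1505])
a=q@ux;b=q@uy;z=P[...,2]
def st(n,m):
    w=z[m&(d>0)];print(n,w.size,np.percentile(w,[10,50,90]).round(4) if w.size else '')
st('red blocks',(abs(abs(a)-.0205)<.0015)&(b>.087)&(b<.098)&(z>.03))
st('saddle top',(abs(a)>.009)&(abs(a)<.022)&(b>.008)&(b<.017)&(z>.07)&(z<.095))
st('comb top +y',(abs(a)<.0035)&(b>.022)&(b<.033)&(z>.07))
st('crests',(abs(a)<.003)&(b>.040)&(b<.060))
st('plain shaft top',(abs(a)<.003)&(b>.068)&(b<.090))
st('rack ply',(a>.03)&(a<.045)&(abs(b)<.05)&(z<.03))
st('bench',(a<-.06)&(a>-.1)&(b>.0)&(z<.03))
cv2.imwrite('pics/w5.png',cv2.resize(f[60:380,200:440],None,fx=1.8,fy=1.8,interpolation=cv2.INTER_CUBIC))
cs=cam('side');U=proj(cs,[.4418,-.1505,.09]);print(U);U=np.int32(U);cv2.imwrite('pics/s5.png',cv2.resize(cs['frame'][U[1]-50:U[1]+50,U[0]-65:U[0]+65],None,fx=6,fy=6,interpolation=cv2.INTER_CUBIC))
E
```

```text
red blocks 163 [0.0574 0.0583 0.0593]
saddle top 788 [0.0768 0.0795 0.0804]
comb top +y 275 [0.0858 0.0867 0.0875]
crests 272 [0.0364 0.0395 0.0417]
plain shaft top 418 [0.0404 0.0675 0.0685]
rack ply 1850 [0.0089 0.0097 0.0105]
bench 9564 [-0.0013 -0.0004  0.0006]
(np.float64(314.6202040078489), np.float64(233.21358655905726))
```

View pics/s5.png

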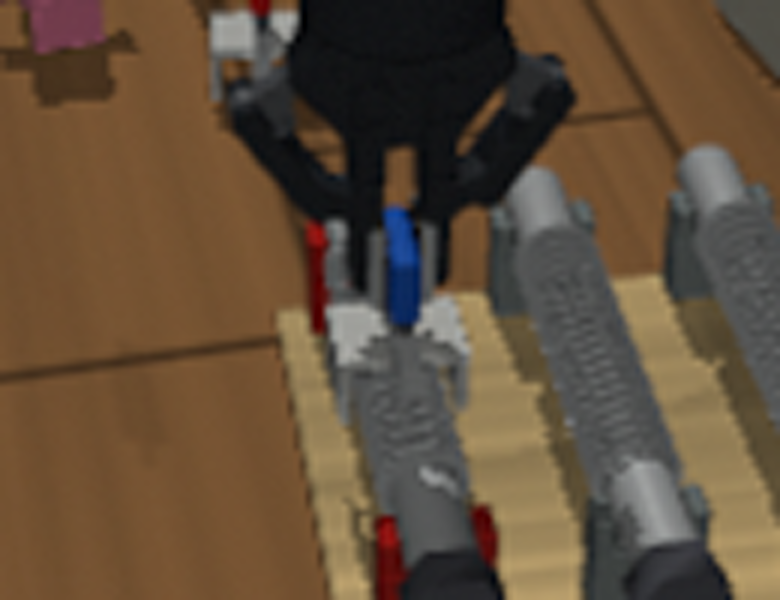

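Depth puts the comb top at 86.7 mm and the saddle top at 79.7 mm, so the origin is ≈72.8 mm, 17.8 mm above the axis: fully meshed and level. The side crop shows the leaf astride the spindle at (405,330). I'll ease off, let go and back away.

```bash
python3 -m inch '{"rotation":[[0,0,0],[0,0,0],[0,0,0],[0,0,0],[0,0,0],[0,0,0],[0,0,0],[0,0,0],[0,0,0],[0,0,0],[0,0,0]],"dp":[[0.9,0,0],[0.9,0,-2],[0.9,0,-3],[0.9,0,-3],[0.9,0,-3],[0.9,0,-3],[0.9,0,-20],[0.9,0,-50],[0.9,0,-90],[0.9,0,-100],[0.9,0,-100]],"hand":[0,0,0,40,40,40,40,40,40,40,40]}'
python3 - <<'E'
from h import *
c=cam('wrist');f=c['frame'];d=c['depth']
v,u=np.mgrid[0:400,0:640];x=(u-c['cx'])/c['f'];y=(v-c['cy'])/c['f'];r=np.hypot(x,y);s=np.where(r>0,np.sin(r)/np.maximum(r,1e-9),1)
P=(np.stack([x*s/np.cos(r)*d,y*s/np.cos(r)*d,d],-1)-c['t'])@c['R']
th=np.radians(-3.8);ux=np.array([np.cos(th),np.sin(th)]);uy=np.array([-ux[1],ux[0]]);q=P[...,:2]-np.array([.4418,-.1505])
a=q@ux;b=q@uy;z=P[...,2]
def st(n,m):
    w=z[m&(d>0)];print(n,w.size,np.percentile(w,[10,50,90]).round(4) if w.size else '')
st('saddle top L',(a>-.022)&(a<-.009)&(b>-.017)&(b<.017)&(z>.07)&(z<.095))
st('saddle top R',(a<.022)&(a>.009)&(b>-.017)&(b<.017)&(z>.07)&(z<.095))
st('comb top +y',(abs(a)<.0035)&(b>.022)&(b<.033)&(z>.07))
st('comb top -y',(abs(a)<.0035)&(b<-.022)&(b>-.033)&(z>.07))
st('grip top',(abs(a)<.004)&(abs(b)<.015)&(z>.1))
cv2.imwrite('pics/w6.png',f)
E
```

```text
time: 13.68
eef_pos: [0.442, -0.1504, 0.2132]
ee_rot: [2.288, 2.151, 0.003]
ft_force: [-0.6, -0.8, 0.0]
finger_gap: 0.0402
gripper_force: 0.0
saddle top L 547 [0.0789 0.0798 0.0806]
saddle top R 545 [0.0787 0.0797 0.0805]
comb top +y 128 [0.0851 0.0867 0.0876]
comb top -y 0 
grip top 2031 [0.1286 0.2795 0.2891]
```

View pics/w6.png

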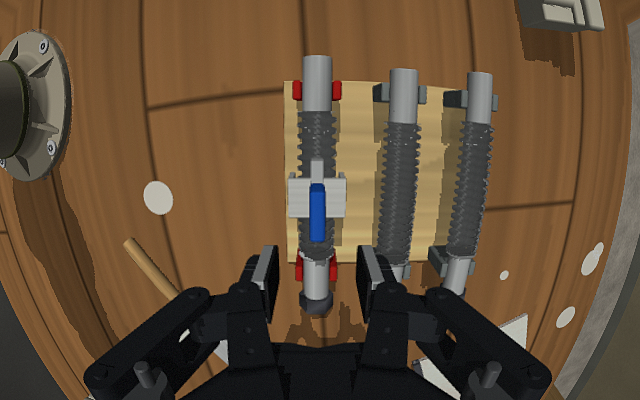

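The leaf stands upright and meshed at (317,200), saddle top level on both sides at 79.7 mm, and the gripper is clear. I'm handing in.

```bash
python3 -c "
from rig import env
print(env.sign_off())"
```

```text
the job is handed in; nothing more can be done
None
```

The blue leaf (10 mm pitch) matches the red-saddle spindle and is fully meshed, upright and let go near the middle of the thread; I did not touch the red and yellow leaves or the bystanders, and I handed the job in about 14 s into the run.

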